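# Drop the short channel offcut through the spring flap of the offcut box

## Task

Put the short piece of aluminium channel into the grey offcut box: push the box's sprung flap inwards with it, hold the flap open while you let the piece go inside, then draw out so that the flap swings fully shut behind it. Leave the two long channels, the bottle and the tape roll where they are.

Things in the scene. Friction and masses are not known exactly. Their poses are not given: they have to be found in the camera images.
- offcut: the short piece of plain aluminium U-channel, 110 long x 32 wide x 25 high (3 mm walls), 55 to 100 g, lying on the table among two longer ones, open side down. Origin: centre of its underside; x along its length, y across its 32 mm width, z up.
- long_a: a long aluminium U-channel of the same section, 200 x 32 x 25 mm, to be left alone. Origin and axes as for the offcut.
- long_b: another long aluminium U-channel, 200 x 32 x 25 mm, to be left alone. Origin and axes as for the offcut.
- offcut_box: grey sheet-metal offcut box fixed to the table, 240 x 240 mm, 231 high at the back, 115 at the front, closed all round (4 mm walls) but for the flap in its sloping front; empty inside, floor at 4 mm. Its front and slope face -x of its frame, which looks sideways, towards the channels (world -y, give or take 25 degrees); the flat top is 102 mm deep behind the slope. Origin: centre of its underside; z up. Its place and yaw vary.
- mouth: the flat rim around the box's mouth, a face sloping 40 degrees from level, rising away from the channels. The mouth is 180 mm wide (along y) x 150 mm along the slope (along x), closed by the flap. Origin: centre of the mouth on the outer face, about 173 mm above the table; x points up the slope, y along the level width, z outwards at right angles to the face (40 degrees from vertical, leaning towards the channels).
- flap (a joint): angle of the flap in rad: 0 shut (flush with the rim), grows as it swings into the box, stop at 1.45. A plain aluminium plate 147 x 176 x 3 mm hinged along the mouth's upper edge (x = +75 mm in the mouth's frame), free at its lower edge. A spring holds it shut: 0.30 N m when shut, 0.12 N m more per rad (a few N at the middle). At 0.87 it hangs vertically inside the box.
- flap_edge (a point): middle of the flap's free lower edge; when shut it lies 73 mm down the slope from the mouth's centre.
- bottle: white plastic bottle with a blue cap, 66 mm diameter, 190 high, standing. Origin: centre of its underside.
- tape: roll of paper masking tape lying flat, 110 mm outside, 76 mm inside diameter, 50 high. Origin: centre of its underside.
Not all that is in view belongs to the job. What is shaped like the offcut but pink or purple is not meant.

How it is judged:
On the way:
1. the flap is held open (more than 0.35 rad) with the offcut inside the mouth (value of joint flap above 0.35 rad and z of offcut in the frame of mouth between -0.25 and -0.02 m and x of offcut in the frame of offcut_box between -0.12 and 0.12 m and y of offcut in the frame of offcut_box between -0.12 and 0.12 m), for 0.2 s.
At the end, for the whole second after the job is handed in: the offcut lies at rest inside the box (its origin within the box's walls and less than 140 mm above the table) and the flap is shut (under 0.06 rad) (x of offcut in the frame of offcut_box between -0.12 and 0.12 m and y of offcut in the frame of offcut_box between -0.12 and 0.12 m and z of offcut in the frame of offcut_box between -0.01 and 0.14 m and value of joint flap below 0.06 rad and linear speed of offcut below 0.02 m/s and angular speed of offcut below 0.2 rad/s); the robot touches nothing.
It fails at once if a long channel, the bottle or the tape roll is moved by more than 30 mm or the bottle tips over (distance of any of long_a, long_b, bottle, tape from where it was at the start of the episode above 0.03 m or angle between bottle's own z axis and vertical above 0.5 rad).
It also fails if it takes over 46 s, if anything falls off the work surface, if the arm or the gripper's body presses on something with over 40 N, if the wrist force passes 120 N, or if a joint passes its speed limit or range.

## Robot

A 6-joint arm with a two-finger parallel gripper is mounted at the origin on the work surface. World frame = base frame: x ahead of the robot, y to its left, z up, the work surface at z = 0. Lengths are in m, angles in rad, forces in N, time in s.
With the tool pointing down it reaches from about 0.3 to 0.85 m from the base axis. Payload 4.2 kg.
Tool frame: the origin (TCP) lies on the centre line of the jaws, within the pads' length; the fingertips stand finger_overhang ahead of it and the grasp point (between the pads) lies 2 mm behind it (finger_overhang is the distance from the TCP to the fingertips, in m); z points along the fingers, y is the direction in which the jaws open and shut (so a half turn about z gives the same grasp; the last joint's range is limited). The gripper opens to 91 mm and grips with 3 to 60 N. Pads are 32 mm wide; open, the fingers measure 118 mm over their backs; the gripper's body (76 mm by 178 mm) begins 60 mm behind the grasp point.
Start: joints at [-1.26, 0.32, 1.565, -0, 1.257, -0.02], TCP at [0.187, -0.544, 0.231] pointing down, gripper open.
Joint ranges: [-3.11, 3.11], [-0.84, 2.01], [0.21, 2.61], [-1.34, 4.49], [0.05, 2.63], [-2.56, 2.56]. Speed limits (rad/s): [2.57, 2.57, 3.14, 3.14, 3.14, 3.14].

## Interface

Orientations are given as a unit quaternion [w, x, y, z].
In Python, from workcell import observe, camera, hand_in, finger_overhang gives the robot as it stands.
- The arm moves only by the tool send_rows, never from a script. Its argument "plan" is a list of rows, each an object with "offset": the shift along the tool's x, y, z in cm, a list of three; "roll": the turn about the tool's z in rad. In form: [{"offset": [dx, dy, dz], "roll": roll}, ...]. A call has 1 to 20 rows; each row is the pose to reach, as a shift and turn from the pose commanded when the call began, along the tool's axes at that moment; what a row does not reach only later rows make up. A row lasts 1/12 s, in which the tool goes at most 41.7 mm and 7.16 degrees, less where a joint would pass 70% of its speed; a pose out of reach is approached as far as the arm can. A call with a gripper value outside its range is refused whole. "fingers" is the opening, from -1 (shut) to 1 (fully open), so that 0 is half open, set as the call begins (left out, the last holds). The fingers move at their own pace and stop on an object; the grip force is fixed at half the most. Time passes only in rows, so rows that repeat a pose let the fingers close. It gives the time, the measured TCP pose, the force and the opening at its end, in the units of the state.
- observe(): the state, without advancing time (a new reading comes with each control period).
- camera(name): name is "scene" or "top" or "wrist"; returns a dict with "frame" (480x640x3 uint8, red, green, blue), "fov_y" (degrees; the focal length in pixels is half the picture's height over the tangent of half this angle, whatever the lens; pixels are square), "cx", "cy" (the principal point, pixels), "rvec" (rotation vector, rad) and "tvec" (3), from world to camera coordinates, as OpenCV has them; the wrist camera has in their place "tool_from_camera" (4x4, takes a point from camera to tool coordinates, whose origin is the TCP and whose axes are the flange's). Camera axes: x right, y down, z forward; pixel columns grow to the right and rows downward; lengths in m; the calibration is good to about 2 mm. A picture is of the moment at which its call begins: read the wrist's pose just before it. There is no depth.
- hand_in(): hands the job in, once; it reports no verdict.
The state is a dict: "t": time; "joints": joint angles; "joint_velocities": joint speeds; "effort": joint torques, N m; "tcp_pos": TCP position; "orientation": TCP orientation; "force": force on the tool from outside, world axes, zero at the start; "torque": the same for the moment, N m; "opening": opening from 0.0 (shut) to 1.0 (fully open).
Only numpy, scipy, OpenCV 4.12 (cv2) and the standard library are available. Lean on these libraries where they do the work, as an engineer would, in place of code of your own. Each camera call takes 0.05 s, during which the arm holds its last target. There are 200 camera calls.

## Working session

There is one attempt and no reset: what is moved stays moved. The work goes in short steps, Python scripts to look and compute and a tool call to move; the robot and the scene stay as the last step left them, time stands still between calls to the robot, and variables do not carry over. Pictures are saved under pics/ and viewed, on a budget of 10 in all, crops included, one or two more only if the job needs it, and the job is handed in when it is done.

Besides the shell and the picture viewer there is one more tool, called after "Emit:" as name(argument=value, ...) on one line, values as JSON. send_rows: Moves the arm, as the interface text tells. Its arguments: {"type":"object","properties":{"plan":{"type":"array"},"fingers":{"type":"number"}},"required":["plan"]}

```bash
mkdir -p pics
cat > h.py <<'E'
import numpy as np, cv2
from workcell import observe, camera, hand_in, finger_overhang
from scipy.spatial.transform import Rotation as R
def K(c):
    f=240/np.tan(np.radians(c["fov_y"])/2); return np.array([[f,0,c["cx"]],[0,f,c["cy"]],[0,0,1]])
def Tool(o):
    q=o["orientation"]; T=np.eye(4); T[:3,:3]=R.from_quat([q[1],q[2],q[3],q[0]]).as_matrix(); T[:3,3]=o["tcp_pos"]; return T
def cam_pose(c,o=None):  # world_from_camera
    T=np.eye(4)
    if "rvec" in c:
        r=cv2.Rodrigues(np.array(c["rvec"],float))[0]; T[:3,:3]=r.T; T[:3,3]=-r.T@np.array(c["tvec"]).ravel(); return T
    return Tool(o)@np.array(c["tool_from_camera"])
def px2w(c,uv,z,o=None):
    T=cam_pose(c,o); d=T[:3,:3]@np.linalg.inv(K(c))@np.array([uv[0],uv[1],1.]); return T[:3,3]+d*(z-T[2,3])/d[2]
def w2px(c,p,o=None):
    T=np.linalg.inv(cam_pose(c,o)); q=K(c)@(T[:3,:3]@np.array(p)+T[:3,3]); return q[:2]/q[2]
def save(c,n): cv2.imwrite(n,cv2.cvtColor(c["frame"],cv2.COLOR_RGB2BGR))
E
python3 - <<'E'
from h import *
import pickle
o=observe(); print(o, finger_overhang)
D={"o":o}
for n in("top","scene"):
    c=camera(n); D[n]=c; save(c,f"pics/{n}0.png"); print(n,c["fov_y"],c["cx"],c["cy"],cam_pose(c).round(3).tolist())
pickle.dump(D,open("d0.pkl","wb"))
E
```

```text
{'t': 0.0, 'joints': array([-1.25999662e+00,  3.20301431e-01,  1.56566816e+00,  2.35776263e-05,
        1.25740316e+00, -2.00456509e-02]), 'joint_velocities': array([9.88782901e-04, 2.23476172e-03, 5.52472309e-05, 1.31964482e-03,
       3.59752412e-04, 2.71767634e-04]), 'effort': array([ 2.63977759e-03, -4.12460375e+01, -2.31970865e+01,  7.29299197e-02,
        4.57563624e-02, -1.58644666e-04]), 'tcp_pos': array([ 0.1866222 , -0.5433712 ,  0.23011901]), 'orientation': array([-8.82284177e-04,  9.86349050e-01,  1.64665597e-01, -1.17844253e-04]), 'force': array([0.15633535, 0.72483715, 0.65245494]), 'torque': array([-0.04507578,  0.01906363,  0.02766705]), 'opening': 1.0008400628251877} 0.017
top 57.17432472621521 323.72359832762976 240.61014235121957 [[-0.013, -0.997, 0.079, 0.432], [-1.0, 0.012, -0.011, 0.112], [0.01, -0.079, -0.997, 1.115], [0.0, 0.0, 0.0, 1.0]]
scene 51.98410793101712 323.75581147675314 231.74612373356388 [[-0.833, 0.45, -0.322, 0.918], [0.553, 0.66, -0.508, 0.711], [-0.016, -0.601, -0.799, 1.069], [0.0, 0.0, 0.0, 1.0]]
```

View pics/top0.png

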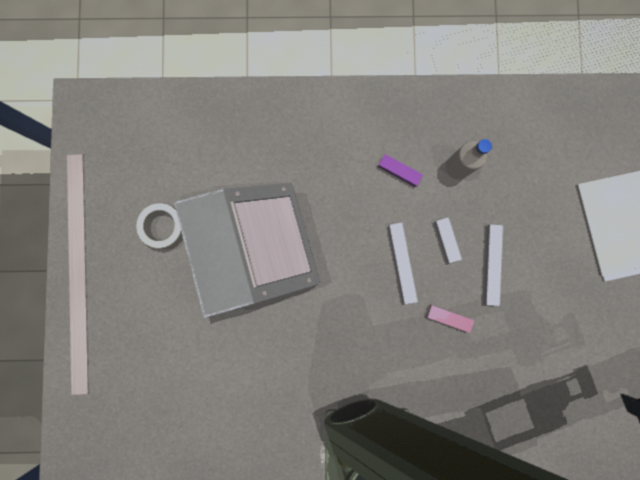

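View pics/scene0.png

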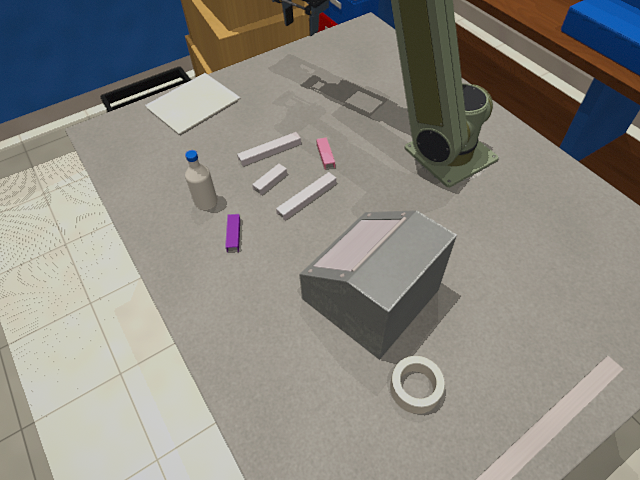

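Candidates in the top view: silver short piece (448,240), pink piece (450,318), purple piece (400,170), and long channels (403,263) and (494,265). I choose the silver short piece at (448,240) and will check it in a crop.

Run:
```python
from h import *
import pickle
from scipy.optimize import least_squares
D=pickle.load(open("d0.pkl","rb")); c=D["top"]
f=cv2.cvtColor(c["frame"],cv2.COLOR_RGB2BGR)
cr=cv2.resize(f[205:325,370:520],None,fx=5,fy=5,interpolation=cv2.INTER_CUBIC); cv2.imwrite("pics/crop1.png",cr)
hsv=cv2.cvtColor(f,cv2.COLOR_BGR2HSV); m=((hsv[...,2]>165)&(hsv[...,1]<60)).astype(np.uint8)
m[:205]=0;m[325:]=0;m[:,:370]=0;m[:,520:]=0
for k in cv2.findContours(m,0,1)[0]:
    if cv2.contourArea(k)<100: continue
    b=cv2.boxPoints(cv2.minAreaRect(k)); w=np.array([px2w(c,p,.025) for p in b])
    e=[w[1]-w[0],w[2]-w[1]]; L=max(e,key=np.linalg.norm)
    print(w.mean(0).round(4),[round(np.linalg.norm(x),4) for x in e],"yaw",np.degrees(np.arctan2(L[1],L[0])).round(1))
# box: local corners (x,y,z), top pixels
pts={(-.12,1,.115):[(289,184),(318,283)],(.018,1,.231):[(224,190),(254,303)],(.12,1,.231):[(177,203),(205,318)]}
P=[];U=[]
for (x,_,z),uv in pts.items():
    for s,q in zip((1,-1),uv): P.append((x,s*.12,z)); U.append(q)
P=np.array(P);U=np.array(U)
# image top = +x world ; box +x -> world +y
def res(v,full=False):
    a=v[2];Rz=np.array([[np.cos(a),-np.sin(a),0],[np.sin(a),np.cos(a),0],[0,0,1]])
    r=np.array([w2px(c,Rz@p+[v[0],v[1],0]) for p in P])-U; return r.ravel()
for sgn in (1,-1):
    P[:,1]*=sgn
    s=least_squares(res,[.4,.4,np.pi/2]); print(s.x.round(4),np.degrees(s.x[2]),res(s.x).reshape(-1,2).round(1).tolist())
for n,uv,z in(("bottlecap",(485,146),.19),("tape",(159,227),.05)): print(n,px2w(c,uv,z))
```

```text
[ 0.3328 -0.1814  0.025 ] [np.float64(0.0295), np.float64(0.0472)] yaw -109.2
[ 0.4532 -0.3235  0.025 ] [np.float64(0.1991), np.float64(0.0316)] yaw -4.9
[ 0.4606 -0.0966  0.025 ] [np.float64(0.032), np.float64(0.2001)] yaw -170.5
[ 0.5165 -0.2118  0.025 ] [np.float64(0.0318), np.float64(0.1097)] yaw -164.5
[ 0.4922  0.2865 -1.38  ] -79.06817537901189 [[-108.6, 25.1], [-118.6, 30.0], [5.6, -3.0], [-1.9, 0.7], [101.9, -26.0], [97.4, -24.8]]
[0.4978 0.2563 1.8357] 105.1775895281416 [[3.0, -1.1], [2.6, 0.7], [-1.1, -0.8], [0.0, 0.9], [-3.0, -0.2], [-0.8, 0.2]]
bottlecap [ 0.70497585 -0.24837771  0.19      ]
tape [0.55418437 0.49857135 0.05      ]
```

View pics/crop1.png

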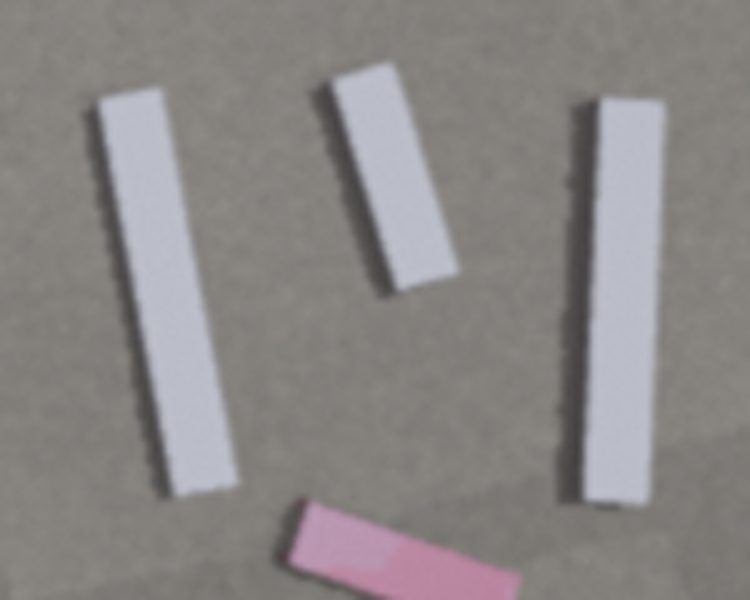

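The crop shows the silver short piece between the two long channels, with the pink one below it at (400,550). Measured size is 110 x 32, which matches the offcut. The pose is (0.517, -0.212) with yaw 15.5°. The box is at about (0.498, 0.256), yaw 105°.

The tool can only point down, so I'll grip the piece flush at its +x end. That way the fingers and piece end hold the flap together near the hinge, with the jaws along the box's y.

```bash
cat >> h.py <<'E'
def go(p,yaw,o=None):  # offset cm, roll for tool x at world yaw (deg)
    o=o or observe(); T=Tool(o); d=T[:3,:3].T@(np.array(p)-T[:3,3])*100
    y0=np.arctan2(T[1,0],T[0,0]); r=y0-np.radians(yaw); r=(r+np.pi)%(2*np.pi)-np.pi
    print("offset",d.round(2),"roll",round(r,3),"yaw now",np.degrees(y0).round(2),"z axis",T[:3,2].round(3)); return d,r
E
python3 - <<'E'
from h import *
a=np.radians(15.5); g=np.array([.5165,-.2118])+.038*np.array([np.cos(a),np.sin(a)]); print(g)
go([*g,.15],15.5)
E
```

```text
[ 0.55311796 -0.20164494]
offset [ 45.76 -20.41   8.05] roll 0.06 yaw now 18.95 z axis [-0.     0.002 -1.   ]
```

Emit:
send_rows(plan=[{"offset": [45.8, -20.4, 8.0], "roll": 0.06}, {"offset": [45.8, -20.4, 8.0], "roll": 0.06}, {"offset": [45.8, -20.4, 8.0], "roll": 0.06}, {"offset": [45.8, -20.4, 8.0], "roll": 0.06}, {"offset": [45.8, -20.4, 8.0], "roll": 0.06}, {"offset": [45.8, -20.4, 8.0], "roll": 0.06}, {"offset": [45.8, -20.4, 8.0], "roll": 0.06}, {"offset": [45.8, -20.4, 8.0], "roll": 0.06}, {"offset": [45.8, -20.4, 8.0], "roll": 0.06}, {"offset": [45.8, -20.4, 8.0], "roll": 0.06}, {"offset": [45.8, -20.4, 8.0], "roll": 0.06}, {"offset": [45.8, -20.4, 8.0], "roll": 0.06}, {"offset": [45.8, -20.4, 8.0], "roll": 0.06}, {"offset": [45.8, -20.4, 8.0], "roll": 0.06}, {"offset": [45.8, -20.4, 8.0], "roll": 0.06}, {"offset": [45.8, -20.4, 8.0], "roll": 0.06}, {"offset": [45.8, -20.4, 8.0], "roll": 0.06}, {"offset": [45.8, -20.4, 8.0], "roll": 0.06}], fingers=1)

```text
t: 1.6
tcp_pos: [0.5528, -0.2034, 0.1514]
orientation: [0.0, 0.991, 0.134, 0.0]
force: [0.3, -0.1, -1.0]
opening: 1.001
```

Run:
```python
from h import *
o=observe(); c=camera("wrist"); save(c,"pics/w1.png"); print(o["t"],o["tcp_pos"],o["joints"].round(2))
a=np.radians(15.5); u=np.array([np.cos(a),np.sin(a)]); v=np.array([-u[1],u[0]])
for s,t in((1,1),(1,-1),(-1,-1),(-1,1)): print("pred corner",s,t,w2px(c,[*(np.array([.5165,-.2118])+s*.055*u+t*.016*v),.025],o).round(0))
go([.5531,-.2016,.0195],15.5)
```

```text
1.6 [ 0.5527716  -0.2034472   0.15141219] [-0.37  0.4   1.65 -0.    1.09  0.93]
pred corner 1 1 [295. 215.]
pred corner 1 -1 [337. 215.]
pred corner -1 -1 [335. 342.]
pred corner -1 1 [298. 342.]
offset [ 0.06 -0.17 13.19] roll -0.002 yaw now 15.4 z axis [ 0. -0. -1.]
```

View pics/w1.png

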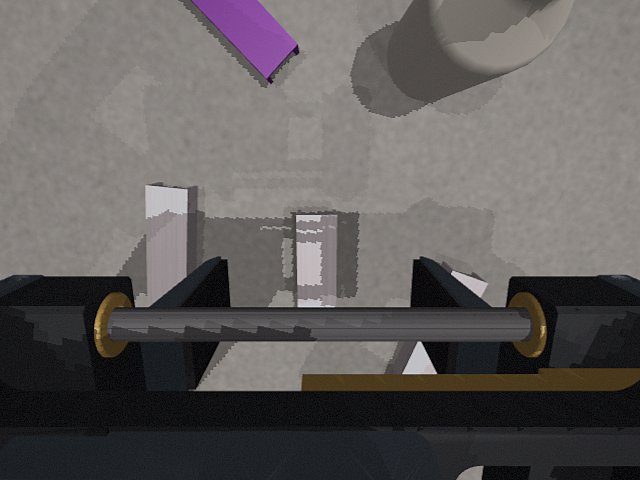

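The wrist view shows the offcut's near-end corners at (295,215) and (337,215), exactly as predicted. It lies centred between the open fingers, with the purple piece at (250,40) and the bottle at (480,30) both clear. Going down and gripping.

Emit:
send_rows(plan=[{"offset": [0, -0.1, 4], "roll": 0}, {"offset": [0, -0.1, 8], "roll": 0}, {"offset": [0, -0.1, 10.5], "roll": 0}, {"offset": [0, -0.1, 12], "roll": 0}, {"offset": [0, -0.1, 12.8], "roll": 0}, {"offset": [0, -0.1, 13.2], "roll": 0}, {"offset": [0, -0.1, 13.2], "roll": 0}, {"offset": [0, -0.1, 13.2], "roll": 0}])

```text
t: 2.32
tcp_pos: [0.5542, -0.2018, 0.0201]
orientation: [0.001, 0.991, 0.135, 0.001]
force: [-0.0, -0.2, -0.0]
opening: 0.996
```

Emit:
send_rows(plan=[{"offset": [0, 0, 0], "roll": 0}, {"offset": [0, 0, 0], "roll": 0}, {"offset": [0, 0, 0], "roll": 0}, {"offset": [0, 0, 0], "roll": 0}, {"offset": [0, 0, 0], "roll": 0}, {"offset": [0, 0, 0], "roll": 0}, {"offset": [0, 0, 0], "roll": 0}, {"offset": [0, 0, 0], "roll": 0}, {"offset": [0, 0, 0], "roll": 0}, {"offset": [0, 0, 0], "roll": 0}], fingers=-1)

```text
t: 3.15
tcp_pos: [0.5534, -0.2012, 0.0189]
orientation: [0.0, 0.991, 0.135, -0.0]
force: [0.6, -0.3, 0.6]
opening: 0.351
```

Emit:
send_rows(plan=[{"offset": [0, 0, -2], "roll": 0}, {"offset": [0, 0, -6], "roll": 0}, {"offset": [0, 0, -10], "roll": 0}, {"offset": [0, 0, -14], "roll": 0}, {"offset": [0, 0, -18], "roll": 0}, {"offset": [0, 0, -22], "roll": 0}, {"offset": [0, 0, -26], "roll": 0}, {"offset": [0, 0, -29], "roll": 0}, {"offset": [0, 0, -29], "roll": 0}])

```text
t: 3.9
tcp_pos: [0.5559, -0.2021, 0.3167]
orientation: [0.003, 0.991, 0.135, 0.006]
force: [1.4, -1.2, 0.5]
opening: 0.35
```

Run:
```python
from h import *
import pickle
D=pickle.load(open("d0.pkl","rb")); c=D["top"]
f=cv2.cvtColor(c["frame"],cv2.COLOR_RGB2BGR); S=4
x0,y0=165,175; cr=cv2.resize(f[y0:y0+150,x0:x0+165],None,fx=S,fy=S,interpolation=cv2.INTER_CUBIC)
a=1.8357;Rz=np.array([[np.cos(a),-np.sin(a),0],[np.sin(a),np.cos(a),0],[0,0,1]])
W=lambda p: tuple(((w2px(c,Rz@np.array(p)+[.4978,.2563,0])-[x0,y0]+.5)*S).astype(int).tolist())
s=np.tan(np.radians(40)); zl=lambda x:.115+s*(x+.12)
for q in ([(-.12,.12,.115),(.018,.12,.231),(.12,.12,.231),(.12,-.12,.231),(.018,-.12,.231),(-.12,-.12,.115)],[(-.1085,.09,zl(-.1085)),(.0065,.09,zl(.0065)),(.0065,-.09,zl(.0065)),(-.1085,-.09,zl(-.1085))]):
    cv2.polylines(cr,[np.array([W(p) for p in q])],True,(0,255,0),1)
cv2.imwrite("pics/crop2.png",cr); print(observe()["tcp_pos"],observe()["opening"])
```

```text
[ 0.55587504 -0.20209221  0.31667637] 0.34998776291313216
```

View pics/crop2.png

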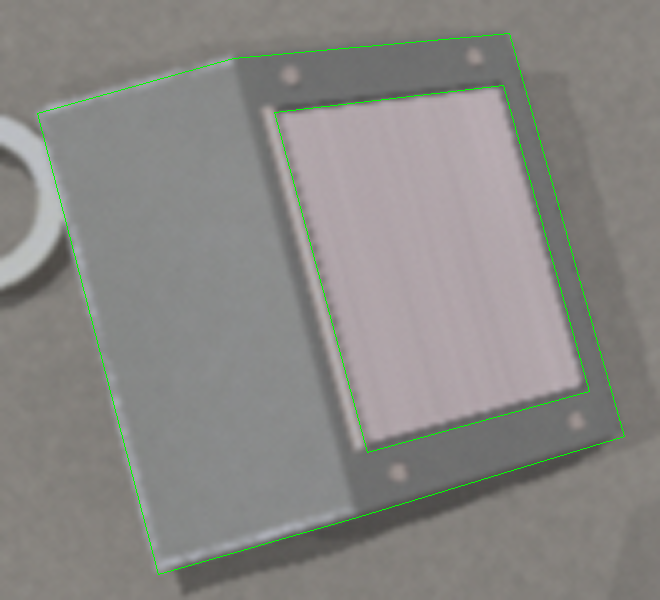

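The overlay fits the box and mouth outlines to 1–2 px, about 2 mm. The thin strip at (315,280) is the hinge, just above the mouth. Computing the waypoints.

```bash
cat >> h.py <<'E'
a_=1.8357; d_=np.array([np.cos(a_),np.sin(a_)]); B_=np.array([.4978,.2575])
def box(x,z): return [*(B_+x*d_),z]
E
python3 - <<'E'
from h import *
go(box(-.08,.305),105.2); print(box(-.08,.305), observe()["joints"].round(2))
E
```

```text
offset [  6.64 -37.85   0.92] roll -1.565 yaw now 15.52 z axis [ 0.013 -0.005 -1.   ]
[np.float64(0.5187453042133737), np.float64(0.18029058197726633), 0.305] [-0.37  0.3   1.38 -0.    1.45  0.93]
```

Emit:
send_rows(plan=[{"offset": [6.7, -37.8, 0], "roll": -1.565}, {"offset": [6.7, -37.8, 0], "roll": -1.565}, {"offset": [6.7, -37.8, 0], "roll": -1.565}, {"offset": [6.7, -37.8, 0], "roll": -1.565}, {"offset": [6.7, -37.8, 0], "roll": -1.565}, {"offset": [6.7, -37.8, 0], "roll": -1.565}, {"offset": [6.7, -37.8, 0], "roll": -1.565}, {"offset": [6.7, -37.8, 0], "roll": -1.565}, {"offset": [6.7, -37.8, 0], "roll": -1.565}, {"offset": [6.7, -37.8, 0], "roll": -1.565}, {"offset": [6.7, -37.8, 0], "roll": -1.565}, {"offset": [6.7, -37.8, 0], "roll": -1.565}, {"offset": [6.7, -37.8, 0], "roll": -1.565}, {"offset": [6.7, -37.8, 0], "roll": -1.565}, {"offset": [6.7, -37.8, 0], "roll": -1.565}, {"offset": [6.7, -37.8, 0], "roll": -1.565}, {"offset": [6.7, -37.8, 0], "roll": -1.565}, {"offset": [6.7, -37.8, 0], "roll": -1.565}, {"offset": [6.7, -37.8, 0], "roll": -1.565}])

```text
t: 5.48
tcp_pos: [0.5168, 0.1808, 0.3089]
orientation: [0.0, 0.608, 0.794, -0.0]
force: [0.9, -0.2, -0.6]
opening: 0.35
```

Run:
```python
from h import *
o=observe(); c=camera("wrist"); save(c,"pics/w2.png"); print(o["t"],o["tcp_pos"],o["opening"],o["joints"].round(2))
s=np.tan(np.radians(40)); zl=lambda x:.115+s*(x+.12)
n=np.array([-d_[1],d_[0]])
for x,y in((-.1085,.09),(-.1085,-.09),(.0065,.09),(.0065,-.09)): print("mouth corner",x,y,w2px(c,[*(B_+x*d_+y*n),zl(x)],o).round(0))
for y in(.12,-.12): print("ridge",y,w2px(c,[*(B_+.018*d_+y*n),.231],o).round(0))
for p in((-.055,.165),(-.055,.153),(-.018,.18)): go(box(*p),105.2,o)
```

```text
5.4833 [0.516849   0.18084981 0.30888346] 0.3504129612123636 [ 0.32  0.24  1.49 -0.    1.42  0.05]
mouth corner -0.1085 0.09 [228. 250.]
mouth corner -0.1085 -0.09 [414. 250.]
mouth corner 0.0065 0.09 [178. 118.]
mouth corner 0.0065 -0.09 [465. 118.]
ridge 0.12 [119.  96.]
ridge -0.12 [523.  96.]
offset [ 2.4   0.17 14.39] roll -0.001 yaw now 105.14 z axis [-0. -0. -1.]
offset [ 2.4   0.17 15.59] roll -0.001 yaw now 105.14 z axis [-0. -0. -1.]
offset [ 6.1   0.17 12.89] roll -0.001 yaw now 105.14 z axis [-0. -0. -1.]
```

View pics/w2.png

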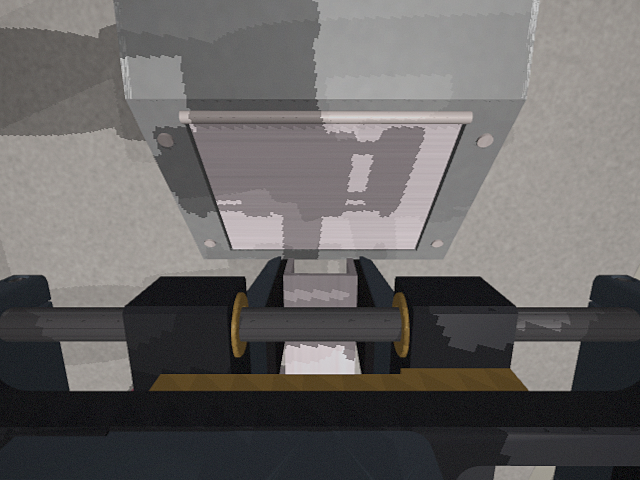

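The picture shows the offcut gripped between the fingers at (320,270). The mouth's lower corners are at (230,250) and (415,250) and the hinge rod is at row 118, agreeing with prediction within about 3 mm. Descending onto the flap's lower part, then moving up-slope.

Emit:
send_rows(plan=[{"offset": [2.4, 0, 3], "roll": 0}, {"offset": [2.4, 0, 6], "roll": 0}, {"offset": [2.4, 0, 9], "roll": 0}, {"offset": [2.4, 0, 10.5], "roll": 0}, {"offset": [2.4, 0, 12], "roll": 0}, {"offset": [2.4, 0, 13.5], "roll": 0}, {"offset": [2.4, 0, 14.8], "roll": 0}, {"offset": [2.4, 0, 15.5], "roll": 0}, {"offset": [2.4, 0, 15.5], "roll": 0}, {"offset": [2.4, 0, 15.5], "roll": 0}])

```text
t: 6.37
tcp_pos: [0.5106, 0.2033, 0.1538]
orientation: [0.0, 0.607, 0.794, -0.001]
force: [0.9, -3.9, -1.0]
opening: 0.348
```

Run:
```python
from h import *
o=observe(); print(o["t"],o["force"],o["torque"],o["tcp_pos"],o["opening"]); go(box(-.018,.18),105.2,o)
```

```text
6.3667 [ 0.86332882 -3.91532285 -0.98883707] [-6.52065883e-01 -2.40669172e-01 -3.07548258e-04] [0.5105926  0.20329126 0.15383826] 0.3475946581147585
offset [ 3.76  0.18 -2.62] roll -0.0 yaw now 105.19 z axis [-0.    -0.002 -1.   ]
```

Emit:
send_rows(plan=[{"offset": [0.7, 0.1, -0.6], "roll": 0}, {"offset": [1.4, 0.2, -1.1], "roll": 0}, {"offset": [2.1, 0.2, -1.6], "roll": 0}, {"offset": [2.8, 0.2, -2.1], "roll": 0}, {"offset": [3.3, 0.2, -2.4], "roll": 0}, {"offset": [3.7, 0.2, -2.6], "roll": 0}, {"offset": [3.7, 0.2, -2.6], "roll": 0}, {"offset": [3.7, 0.2, -2.6], "roll": 0}])

```text
t: 7.03
tcp_pos: [0.5029, 0.2399, 0.1807]
orientation: [0.001, 0.607, 0.795, -0.001]
force: [1.8, -5.8, -0.6]
opening: 0.352
```

Run:
```python
from h import *
o=observe(); print(o["t"],o["force"],o["torque"],o["tcp_pos"],o["opening"]); go(box(-.018,.18),105.2,o)
a=camera("wrist"); b=camera("scene"); f=cv2.resize(b["frame"][180:380,260:480],(528,480)); 
cv2.imwrite("pics/m1.png",cv2.cvtColor(np.hstack([cv2.resize(a["frame"][:360,100:540],(272,480)),f]),cv2.COLOR_RGB2BGR))
```

```text
7.0333 [ 1.80122425 -5.81161286 -0.61960418] [-1.23403175 -0.34280706 -0.11713389] [0.5029149  0.23990818 0.18071304] 0.35168667755265715
offset [ 0.03 -0.03  0.07] roll 0.001 yaw now 105.24 z axis [ 0.001 -0.002 -1.   ]
```

View pics/m1.png

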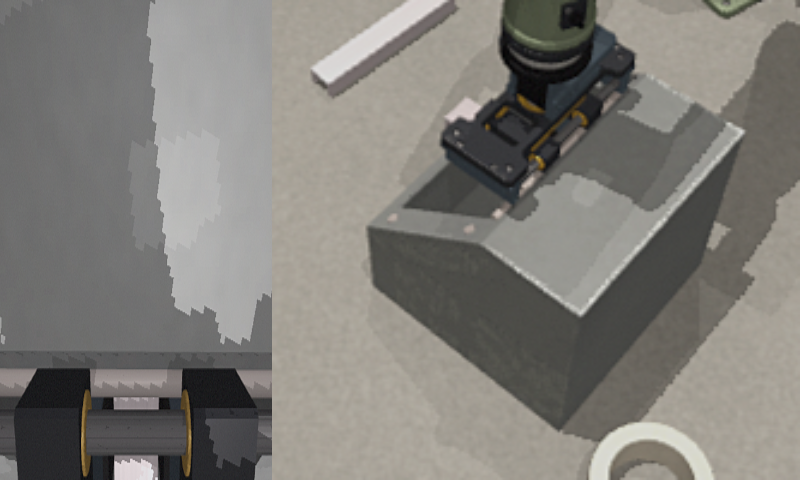

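The flap is open with a dark mouth at (430,190), and the flap force is about 6 N. The gripper body is clear of the ridge. Releasing and holding there.

Emit:
send_rows(plan=[{"offset": [0, 0, 0], "roll": 0}, {"offset": [0, 0, 0], "roll": 0}, {"offset": [0, 0, 0], "roll": 0}, {"offset": [0, 0, 0], "roll": 0}, {"offset": [0, 0, 0], "roll": 0}, {"offset": [0, 0, 0], "roll": 0}, {"offset": [0, 0, 0], "roll": 0}, {"offset": [0, 0, 0], "roll": 0}, {"offset": [0, 0, 0], "roll": 0}, {"offset": [0, 0, 0], "roll": 0}, {"offset": [0, 0, 0], "roll": 0}, {"offset": [0, 0, 0], "roll": 0}], fingers=1)

```text
t: 8.13
tcp_pos: [0.5025, 0.2396, 0.1809]
orientation: [0.001, 0.607, 0.794, -0.001]
force: [-0.1, -6.6, 1.0]
opening: 1.002
```

Run:
```python
from h import *
o=observe(); print(o["t"],o["force"],o["tcp_pos"],o["opening"])
a=camera("wrist"); b=camera("scene"); t=camera("top")
P=[cv2.resize(a["frame"][300:480,120:520],(400,180)),cv2.resize(b["frame"][180:330,280:480],(400,300)),cv2.resize(t["frame"][160:340,160:360],(400,360))]
L=np.vstack(P[:2]); r=np.vstack([P[2],np.zeros((120,400,3),np.uint8)])
cv2.imwrite("pics/m2.png",cv2.cvtColor(np.hstack([L,r]),cv2.COLOR_RGB2BGR))
```

```text
8.1333 [-0.13475677 -6.58577682  1.01627382] [0.50250325 0.23961449 0.18089409] 1.0018670759117236
```

View pics/m2.png

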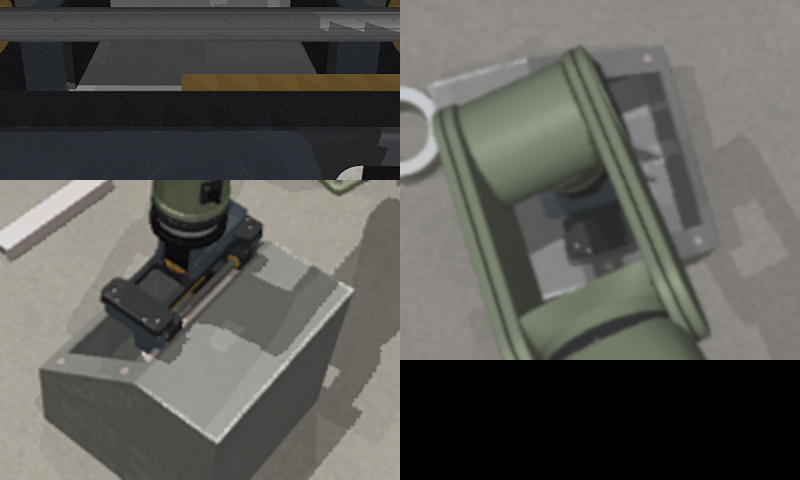

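In the top view a piece of pinkish metal glints inside the box at (640,155), and the fingers are empty. The mouth rim is free and the flap is still held, with a 6.6 N reaction. Drawing out: back along the slope normal, then up.

Emit:
send_rows(plan=[{"offset": [-0.8, 0, 0], "roll": 0}, {"offset": [-1.6, 0, -0.3], "roll": 0}, {"offset": [-2.4, 0, -0.8], "roll": 0}, {"offset": [-3.2, 0, -1.5], "roll": 0}, {"offset": [-4.0, 0, -2.3], "roll": 0}, {"offset": [-4.8, 0, -3.3], "roll": 0}, {"offset": [-5.6, 0, -4.5], "roll": 0}, {"offset": [-7, 0, -7], "roll": 0}, {"offset": [-9, 0, -10], "roll": 0}, {"offset": [-11, 0, -13], "roll": 0}, {"offset": [-14, 0, -15], "roll": 0}, {"offset": [-17, 0, -16], "roll": 0}, {"offset": [-20, 0, -17], "roll": 0}, {"offset": [-23, 0, -17], "roll": 0}, {"offset": [-26, 0, -17], "roll": 0}, {"offset": [-26, 0, -17], "roll": 0}, {"offset": [-26, 0, -17], "roll": 0}, {"offset": [-26, 0, -17], "roll": 0}])

```text
t: 9.78
tcp_pos: [0.5708, -0.0102, 0.3503]
orientation: [-0.0, 0.608, 0.794, 0.001]
force: [-0.5, 0.5, -0.3]
opening: 1.002
```

Run:
```python
from h import *
o=observe(); print(o["t"],o["force"],o["tcp_pos"],o["opening"])
b=camera("scene"); t=camera("top")
P=[cv2.resize(b["frame"][120:420,200:500],(400,400)),cv2.resize(t["frame"][100:340,130:530],(400,240))]
cv2.imwrite("pics/m3.png",cv2.cvtColor(np.hstack([P[0],np.vstack([P[1],np.zeros((160,400,3),np.uint8)])]),cv2.COLOR_RGB2BGR))
```

```text
9.7833 [-0.53813621  0.5019593  -0.26184926] [ 0.57081735 -0.01021269  0.35031216] 1.001994834535501
```

View pics/m3.png

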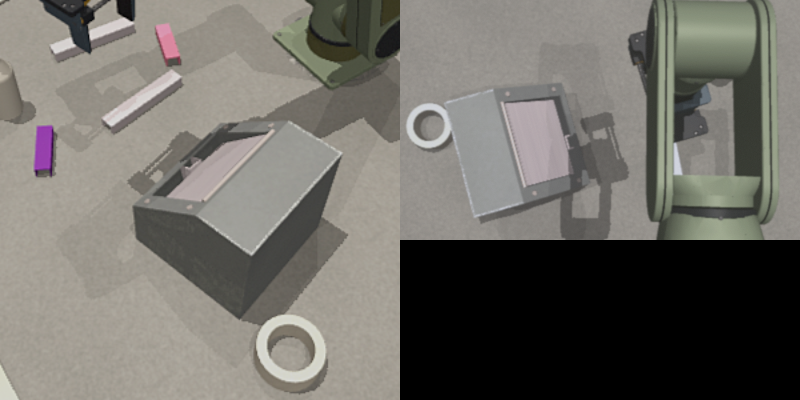

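The piece stands nose-down in the gap between the flap edge and the lower rim. Its end shows at (190,165) in the left picture, so the flap is held partly open. A closer look before mending it.

Run:
```python
from h import *
import pickle
o=observe(); a=camera("wrist"); b=camera("scene"); t=camera("top")
pickle.dump((o,a,b,t),open("d2.pkl","wb"))
P=[cv2.resize(b["frame"][210:280,300:400],(800,560),interpolation=cv2.INTER_CUBIC)[:, :400+0],cv2.resize(t["frame"][175:295,220:320],(400,480),interpolation=cv2.INTER_CUBIC)]
A=cv2.resize(b["frame"][205:285,300:400],(400,320),interpolation=cv2.INTER_CUBIC)
W=cv2.resize(a["frame"][:260],(400,162))
cv2.imwrite("pics/m4.png",cv2.cvtColor(np.hstack([np.vstack([A,W])[:480],P[1]]),cv2.COLOR_RGB2BGR))
```

```text
(no output)
```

View pics/m4.png

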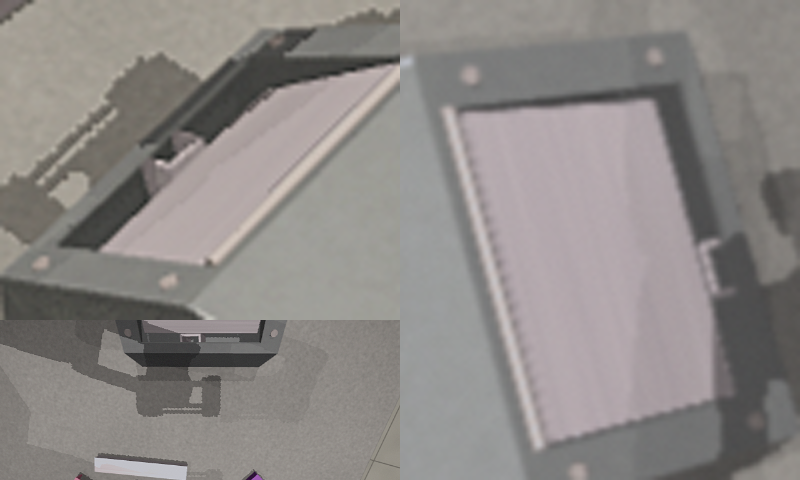

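The piece stands upright on its end against the front wall. Its top end is at (712,265) in the right crop, height about 0.114 m, and the flap's edge pins it there with the flap about 0.3 rad open. Plan: with closed fingers beside it, press the flap inwards a little and topple the piece sideways along the box's y.

Run:
```python
from h import *
import pickle
o,a,b,t=pickle.load(open("d2.pkl","rb")); n=np.array([-d_[1],d_[0]])
def tb(p): q=np.array(p[:2])-B_; return (q@d_).round(4),(q@n).round(4)
S=lambda x,y:(220+x/4-100-.4,175+y/4-.4)
# piece top end, flap edge corner (high-row end)
for nm,uv,z in(("end far",S(703,241),.114),("end near",S(716,294),.114),("mid",S(710,265),.114),("wristend",(182*1.6,338-320),.114)):
    if nm=="wristend": uv=(182*1.6,(338-320)*1.6); print(nm,tb(px2w(a,uv,z,o)),tb(px2w(a,(199*1.6,18*1.6),z,o)))
    else: print(nm,tb(px2w(t,uv,z)))
print("lower flap corner z~.1",tb(px2w(t,S(655,100),.1)))
print("now",tb(o["tcp_pos"])); go([*(B_-.088*d_+.0*n),.30],105.2,o)
```

```text
end far (np.float64(-0.0963), np.float64(-0.0021))
end near (np.float64(-0.0952), np.float64(0.0291))
mid (np.float64(-0.0964), np.float64(0.0122))
wristend (np.float64(-0.1001), np.float64(0.0264)) (np.float64(-0.1001), np.float64(0.0003))
lower flap corner z~.1 (np.float64(-0.0913), np.float64(-0.0906))
now (np.float64(-0.2768), np.float64(-0.0004))
offset [18.88 -0.02  5.04] roll 0.001 yaw now 105.25 z axis [ 0.     0.001 -1.   ]
```

Emit:
send_rows(plan=[{"offset": [4, -1.5, 0], "roll": 0}, {"offset": [8, -3, 2], "roll": 0}, {"offset": [12, -4.5, 4], "roll": 0}, {"offset": [15, -5.2, 6], "roll": 0}, {"offset": [17.5, -5.2, 8], "roll": 0}, {"offset": [19, -5.2, 10], "roll": 0}, {"offset": [19, -5.2, 13], "roll": 0}, {"offset": [19, -5.2, 15.5], "roll": 0}, {"offset": [19, -5.2, 17.5], "roll": 0}, {"offset": [19, -5.2, 19], "roll": 0}, {"offset": [19, -5.2, 20.5], "roll": 0}, {"offset": [19, -5.2, 21.5], "roll": 0}, {"offset": [19, -5.2, 22.5], "roll": 0}, {"offset": [19, -5.2, 23.1], "roll": 0}, {"offset": [19, -5.2, 23.1], "roll": 0}, {"offset": [19, -5.2, 23.1], "roll": 0}], fingers=-1)

```text
t: 11.37
tcp_pos: [0.4709, 0.1589, 0.1189]
orientation: [0.0, 0.607, 0.794, -0.001]
force: [-0.4, -2.4, -0.0]
opening: 0.007
```

Run:
```python
from h import *
o=observe(); n=np.array([-d_[1],d_[0]]); q=o["tcp_pos"][:2]-B_; print(o["t"],o["force"],o["tcp_pos"],o["opening"],q@d_,q@n)
```

```text
11.3667 [-0.42892868 -2.39248771 -0.04850547] [0.47087245 0.15885643 0.11888195] 0.00666641298698953 -0.08815258617227477 0.05181474557764742
```

Flap is on the fingers (2.4 N). Sweep sideways to topple the piece.

Emit:
send_rows(plan=[{"offset": [0, 0.7, 0], "roll": 0}, {"offset": [0, 1.5, 0], "roll": 0}, {"offset": [0, 2.5, 0], "roll": 0}, {"offset": [0, 3.6, 0], "roll": 0}, {"offset": [0, 4.8, 0], "roll": 0}, {"offset": [0, 6, 0], "roll": 0}, {"offset": [0, 7.2, 0], "roll": 0}, {"offset": [0, 8.4, 0], "roll": 0}, {"offset": [0, 9.6, 0], "roll": 0}, {"offset": [0, 10.8, 0], "roll": 0}, {"offset": [0, 11.5, 0], "roll": 0}, {"offset": [0, 11.5, 0], "roll": 0}, {"offset": [0, 11.5, 0], "roll": 0}, {"offset": [0, 11.5, 0], "roll": 0}, {"offset": [0, 11.5, 0], "roll": 0}])

```text
t: 12.62
tcp_pos: [0.5821, 0.1893, 0.1192]
orientation: [0.0, 0.608, 0.794, 0.0]
force: [1.5, -1.6, 0.4]
opening: 0.004
```

Run:
```python
from h import *
o=observe(); n=np.array([-d_[1],d_[0]]); q=o["tcp_pos"][:2]-B_; print(o["t"],o["force"],o["tcp_pos"],q@d_,q@n)
```

```text
12.6167 [ 1.5335567  -1.59713433  0.44992944] [0.58213176 0.18930629 0.11922532] -0.08789438306196809 -0.06353585108193663
```

Emit:
send_rows(plan=[{"offset": [0, 0, -0.8], "roll": 0}, {"offset": [0, 0, -1.8], "roll": 0}, {"offset": [-0.5, 0, -3], "roll": 0}, {"offset": [-1, 0, -4.5], "roll": 0}, {"offset": [-2, 0, -7], "roll": 0}, {"offset": [-4, 0, -10], "roll": 0}, {"offset": [-7, 0, -13], "roll": 0}, {"offset": [-10, -2, -16], "roll": 0}, {"offset": [-13, -4, -19], "roll": 0}, {"offset": [-16, -6, -21], "roll": 0}, {"offset": [-18, -7, -22], "roll": 0}, {"offset": [-18, -7, -22], "roll": 0}, {"offset": [-18, -7, -22], "roll": 0}, {"offset": [-18, -7, -22], "roll": 0}])

```text
t: 13.78
tcp_pos: [0.561, -0.0019, 0.3391]
orientation: [-0.001, 0.607, 0.794, 0.0]
force: [0.0, 0.1, -0.3]
opening: 0.004
```

Run:
```python
from h import *
o=observe(); print(o["t"],o["force"],o["tcp_pos"])
a=camera("wrist"); b=camera("scene"); t=camera("top")
A=cv2.resize(b["frame"][205:285,300:400],(400,320),interpolation=cv2.INTER_CUBIC)
W=cv2.resize(a["frame"][:260],(400,162)); T=cv2.resize(t["frame"][175:295,220:320],(400,480),interpolation=cv2.INTER_CUBIC)
cv2.imwrite("pics/m5.png",cv2.cvtColor(np.hstack([np.vstack([A,W])[:480],T]),cv2.COLOR_RGB2BGR))
```

```text
13.7833 [ 0.02040507  0.06328021 -0.31652128] [ 0.56102676 -0.00193286  0.33906446]
```

View pics/m5.png

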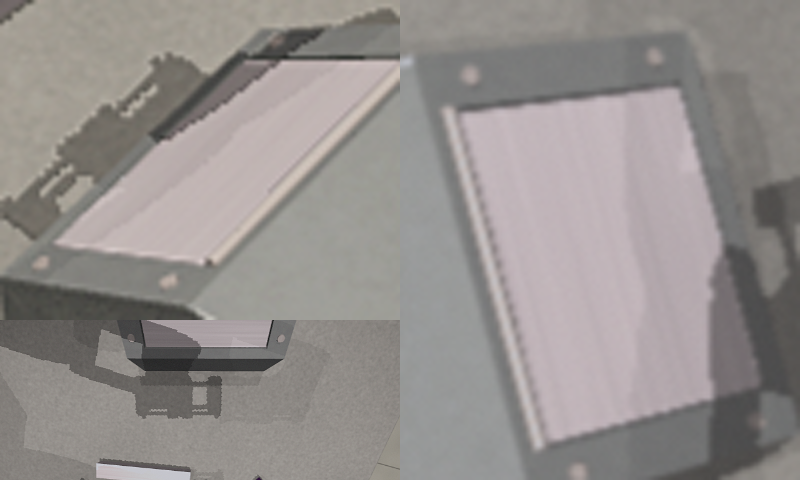

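The flap is flush again: its lower corner is at about (290.5, 197) px in the top image, the same as at the start. Nothing protrudes from the mouth, and the arm is clear. Handing in.

```bash
python3 -c "
from h import *
print(hand_in())"
```

```text
the job is handed in; nothing more can be done
None
```

The offcut is inside the box with the flap shut, and I handed the job in at about 14 s; no verdict was reported.

- **What I did:** I gripped the offcut by its +x end, pushed the flap in with it and held the flap open with the fingers (6 to 7 N reaction). I released the piece there for about 1 s and drew out.
- **What went wrong:** The first check after drawing out failed. The piece had landed upright against the front wall and kept the flap about 0.3 rad open. I went back in with closed fingers, held the flap in and toppled the piece sideways inside the box.
- **Last checks:**
  - The flap's lower corner was within half a pixel of where it started in the top view.
  - Nothing stuck out of the mouth, the arm was clear and the force was near 0 N.
- **Not checked:**
  - I could not see the offcut lying in the box once the flap was shut.
  - I did not measure the flap angle while it was held open. By geometry it was about 0.7 rad, against the 0.35 required.
  - I did not remeasure the long channels, bottle or tape. They looked undisturbed in the earlier overview picture, and the later moves stayed away from them.

I viewed 10 pictures.

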